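# Shut the vial case: find where the sliding lid catches, back off, seat the vial, close

### The arm

A 6-joint arm with a two-finger parallel gripper is mounted at the origin on a cart in front of the work surface, level with it; the furniture and walls round the work are solid. World frame = base frame: x ahead of the robot, y to its left, z up, the work surface at z = 0. Lengths are in m, angles in rad, forces in N, time in s.
With the tool pointing down it reaches from about 0.25 to 0.85 m from the base axis. Payload 12.5 kg.
Tool frame: the origin (TCP) lies on the centre line of the jaws, within the pads' length; the fingertips stand 25 mm ahead of it and the grasp point (between the pads) lies 6 mm ahead of it; x points along the fingers, z is the direction in which the jaws open and shut, and the axes are right-handed (so a half turn about x gives the same grasp; the last joint's range is limited). The gripper opens to 93 mm and grips with 3 to 60 N. Pads are 15 mm wide; open, the fingers measure 128 mm over their backs; the gripper's body (75 mm by 188 mm) begins 65 mm behind the grasp point.
Start: joints at [-1.401, 0.351, 1.652, -0, 1.139, -0.085], TCP at [0.139, -0.532, 0.221] pointing down, gripper open.
Joint ranges: [-2.75, 2.75], [-0.79, 2.1], [0.01, 2.65], [-1.57, 4.71], [0.07, 3.14], [-2.87, 2.87]. Speed limits (rad/s): [2.22, 2.22, 2.79, 3.14, 3.14, 3.14].

### API

Orientations are given as [roll, pitch, yaw] about the fixed x, y, z axes, in that order (R = Rz(yaw) Ry(pitch) Rx(roll)).
In Python, from station import monitor, optics, r gives the robot as it stands. The module is installed in compiled form; this text tells all that it offers.
- The arm moves only by the tool drive_tool, never from a script. Its argument "motion" is a list of rows, each an object with "fingers": the opening, from 0 (shut) to 1 (fully open); "travel": the shift along the world's x, y, z in cm, a list of three; "roll": the turn about the world's z in degrees. In form: [{"fingers": fingers, "travel": [tx, ty, tz], "roll": roll}, ...]. A call has 1 to 20 rows; each row is the pose to reach, as a shift and turn from the pose measured when the call began; what a row does not reach only later rows make up. A row lasts 1/8 s, in which the tool goes at most 62.5 mm and 10.7 degrees, less where a joint would pass 70% of its speed; a pose out of reach is approached as far as the arm can. A call with a gripper value outside its range is refused whole. The fingers move at their own pace and stop on an object; "newtons" is the grip in N (left out, the last holds). Time passes only in rows, so rows that repeat a pose let the fingers close. It gives the time, the measured TCP pose, the force and the opening at its end, in the units of the state.
- monitor.read_state(): the state, without advancing time (a new reading comes with each control period).
- optics.camera(name): name is "side" or "top" or "wrist"; returns the picture (480x640x3 uint8, red, green, blue); there is no depth.
- optics.calibration(name): a dict with "intrinsics" (3x3 intrinsics, pixels), "R" (3x3) and "t" (3): a world point X has camera coordinates R X + t. Camera axes: x right, y down, z forward; pixel columns grow to the right and rows downward; lengths in m; the calibration is good to about 2 mm. A picture is of the moment at which its call begins: read the wrist's pose just before it. calibration takes no time and is no camera call; for the wrist camera it gives the pose at the moment of the call.
- r.finish_job(): hands the job in, once; it reports no verdict.
The state is a dict: "t": time; "joint_pos": joint angles; "joint_vel": joint speeds; "effort": joint torques, N m; "tcp_pos": TCP position; "eef_rot": TCP orientation; "wrist_force": force on the tool from outside, world axes, zero at the start; "moment": the same for the moment, N m; "width": opening from 0.0 (shut) to 1.0 (fully open).
Only numpy, scipy, OpenCV 4.12 (cv2) and the standard library are available. Lean on these libraries where they do the work, as an engineer would, in place of code of your own. Each camera call takes 0.05 s, during which the arm holds its last target. There are 200 camera calls.

### The job

One of the four vials in this carry case is not pushed fully home, so its cap blocks the sliding lid. Slide the lid gently towards shut until you feel it catch, draw it back a finger's width (10 to 20 mm) from there, press the vial it caught on straight down until it is home, then slide the lid fully shut and let go. It is glass: feel your way, never drive the lid hard against a vial or hammer on a cap, and do not disturb the bottle, tumbler and paste syringe standing round the case.

Things in the scene. Friction and masses are not known exactly. Their poses are not given: they have to be found in the camera images.
- vial_case: grey plastic case fixed to the table, 88 mm wide, 360 mm long (385 over its end handles), rails' top 81 mm above the table; origin: centre of its underside, x across, y along the track, z up. Two open bays: +y side syringes, -y side four cups with vials in a row on the centre line, 38 mm apart, names in any order. Opening between the rail lips 66 mm wide
- vial_lid (a joint): travel in m of the clear 5 mm thick lid (75 x 170 mm) in its rails, from 0 (over the syringe bay, all vials open) to 0.174 (fully shut over the vials, against the end stop); it grows as the lid moves along the case's -y. It runs with a steady drag of about 2 N and stays where it is left
- lid_grip (a point): middle of the lid's upright grip bar, at the centre of the lid: a black bar 12 mm thick along the track, 46 mm long across it; this point is 27 mm above the lid's top face (z about 103 mm) and 12 mm below the bar's top. Pinch the bar from above, fingers fore and aft along the track. A black foot 24 mm along the track and 4 mm high lies round the bar's base
- lid_edge (a point): middle of the lid's leading edge (its -y edge), half-way up the 5 mm thick lid, z about 74 mm, 85 mm towards -y of the grip bar's centre; the lid catches when this edge meets the near side of the raised cap, 10 mm before that cup's axis
- cup_a: white plastic cup, 34 mm across, 30 mm high, on the case floor, holding a brown vial with a grey 20 mm wide cap; origin: centre of the cup's underside, axes as the case. In just one of the four cups (any of them) the vial stands 5 to 7.5 mm too high; home, its cap top is 61 mm above this origin. Pressed down on the cap it slides against some 6 N, then stops hard when home
- cup_b: white plastic cup, 34 mm across, 30 mm high, on the case floor, holding a brown vial with a grey 20 mm wide cap; origin: centre of the cup's underside, axes as the case. In just one of the four cups (any of them) the vial stands 5 to 7.5 mm too high; home, its cap top is 61 mm above this origin. Pressed down on the cap it slides against some 6 N, then stops hard when home
- cup_c: white plastic cup, 34 mm across, 30 mm high, on the case floor, holding a brown vial with a grey 20 mm wide cap; origin: centre of the cup's underside, axes as the case. In just one of the four cups (any of them) the vial stands 5 to 7.5 mm too high; home, its cap top is 61 mm above this origin. Pressed down on the cap it slides against some 6 N, then stops hard when home
- cup_d: white plastic cup, 34 mm across, 30 mm high, on the case floor, holding a brown vial with a grey 20 mm wide cap; origin: centre of the cup's underside, axes as the case. In just one of the four cups (any of them) the vial stands 5 to 7.5 mm too high; home, its cap top is 61 mm above this origin. Pressed down on the cap it slides against some 6 N, then stops hard when home
- brown_bottle_mid (a point): brown medicine bottle with a cap, 36 mm across, 75 mm tall, loose bystander; point half-way up its axis
- swab_tumbler_mid (a point): small glass with wooden swab sticks, 42 mm across, 86 mm tall, loose bystander; point half-way up its axis
- paste_tube_mid (a point): orange and white paste syringe lying on the table, 25 mm thick, 199 mm long, loose bystander; its middle

How it is judged:
By the outcome, as a careful person would: the job done as asked, in the order asked, and still so for the second after the job is handed in, with the robot touching nothing.
It also fails if it takes over 69 s, if anything falls off the work surface, if the arm or the gripper's body presses on something with over 40 N, if the wrist force passes 120 N, or if a joint passes its speed limit or range.

## Working session

There is one attempt and no reset: what is moved stays moved. The work goes in short steps, Python scripts to look and compute and a tool call to move; the robot and the scene stay as the last step left them, time stands still between calls to the robot, and variables do not carry over. Pictures are saved under pics/ and viewed, about 8 in all and at most 12, crops included, and the job is handed in when it is done.

Besides the shell and the picture viewer there is one more tool, called after "Request:" by a JSON object that holds its "fn" and its "kwargs". drive_tool: Moves the arm, as the interface text tells. Its arguments: {"type":"object","properties":{"motion":{"type":"array","items":{"type":"object","properties":{"fingers":{"type":"number"},"travel":{"type":"array","items":{"type":"number"}},"roll":{"type":"number"}}}},"newtons":{"type":"number"}},"required":["motion"]}

```bash
mkdir -p pics; python3 - <<'E'
from station import monitor, optics, r
import cv2, numpy as np
s=monitor.read_state(); print(s)
for n in ("top","side"):
    c=optics.calibration(n); print(n,np.round(c["intrinsics"],1).tolist(),np.round(c["R"],4).tolist(),np.round(c["t"],4).tolist())
    cv2.imwrite(f"pics/{n}0.png",optics.camera(n)[:,:,::-1])
E
```

```text
{'t': 0.0, 'joint_pos': array([-1.40061924e+00,  3.51287781e-01,  1.65244082e+00, -3.43758933e-05,
        1.13910370e+00, -8.46075607e-02]), 'joint_vel': array([-3.48142618e-05,  7.76161883e-04, -1.47996465e-03,  4.28031763e-04,
       -5.06674495e-04,  5.05051931e-04]), 'effort': array([-1.35293532e-03, -4.97317350e+01, -2.85257775e+01,  6.98238518e-02,
        2.57293938e-02, -1.16915462e-04]), 'tcp_pos': array([ 0.13857254, -0.53189108,  0.22076684]), 'eef_rot': array([3.08215167, 1.56955628, 1.7661544 ]), 'wrist_force': array([ 0.92136966,  0.42425633, -1.35510018]), 'moment': array([ 0.00994492, -0.03027621,  0.00923322]), 'width': 0.9979745534316986}
top [[540.3, 0.0, 318.2], [0.0, 540.3, 232.9], [0.0, 0.0, 1.0]] [[-0.0091, -0.9999, -0.0144], [-0.9975, 0.0101, -0.0693], [0.0694, 0.0137, -0.9975]] [-0.0036, 0.5433, 0.9805]
side [[515.4, 0.0, 322.2], [0.0, 515.4, 245.9], [0.0, 0.0, 1.0]] [[-0.9923, -0.1228, -0.0185], [-0.0633, 0.628, -0.7757], [0.1069, -0.7685, -0.6309]] [0.5483, 0.1082, 1.0173]
```

View pics/top0.png

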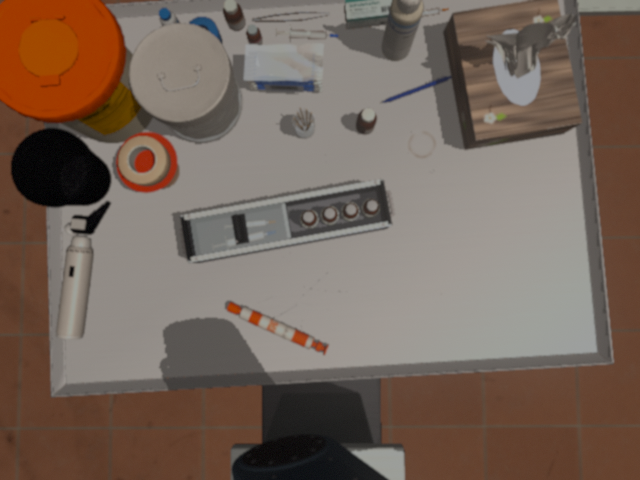

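View pics/side0.png

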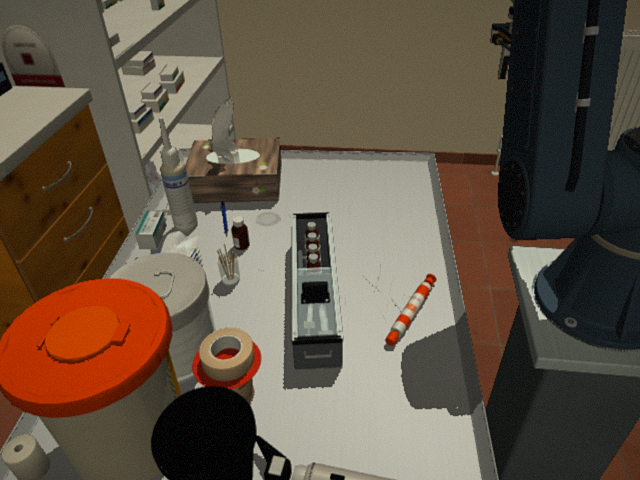

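The top view shows the case from about (180,238) to (390,205), the grip bar near (239,229) and caps near (309,217), (330,214), (351,210) and (372,207). The bottle is at (367,120), the tumbler at (304,123) and the paste syringe at (277,327). I'll zoom in to measure them.

```bash
cat > h.py <<'E'
import numpy as np
from station import optics
def ray(n,u,v,z):
    c=optics.calibration(n);K,R,t=[np.array(c[k]) for k in("intrinsics","R","t")]
    o=-R.T@t;d=R.T@np.linalg.solve(K,[u,v,1]);return o+d*(z-o[2])/d[2]
def proj(n,X):
    c=optics.calibration(n);p=np.array(c["intrinsics"])@(np.array(c["R"])@X+c["t"]);return p[:2]/p[2]
E
python3 - <<'E'
from h import *
import cv2
im=cv2.imread("pics/top0.png")[170:275,170:400]
a=cv2.resize(im,None,fx=3.4,fy=3.4,interpolation=cv2.INTER_CUBIC)
s=cv2.imread("pics/side0.png")[205:295,280:360]
b=cv2.resize(s,None,fx=2.6,fy=2.6,interpolation=cv2.INTER_CUBIC)
o=np.zeros((600,790,3),np.uint8);o[:a.shape[0],:a.shape[1]]=a;o[360:360+b.shape[0],:b.shape[1]]=b
cv2.imwrite("pics/crop.png",o)
for u,v in((309,217),(330,214),(351,210),(372,207)):print(ray("top",u,v,.066))
print(ray("top",239,229,.115))
E
```

```text
[0.56836149 0.00657442 0.066     ]
[ 0.57329139 -0.0305585   0.066     ]
[ 0.57999429 -0.06770205  0.066     ]
[ 0.58492106 -0.10481375  0.066     ]
[0.54452847 0.12254984 0.115     ]
```

View pics/crop.png

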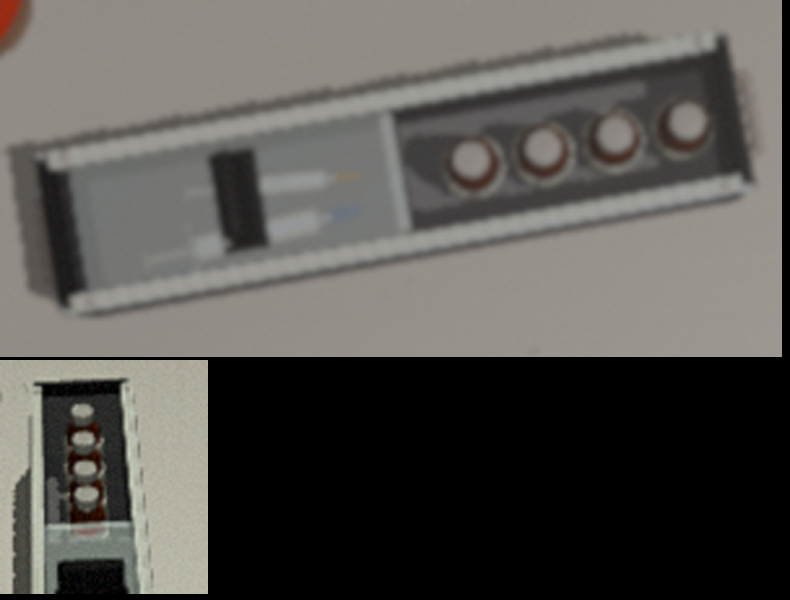

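```bash
python3 - <<'E'
from h import *
P=lambda u,v,z:ray("top",u/3.4+170,v/3.4+170,z)
A,B,C,D=[P(*p,.081) for p in((45,158),(720,40),(70,306),(748,186))]
for v in(A,B,C,D):print(v.round(4))
print("len",np.linalg.norm(B-A),np.linalg.norm(D-C),"w",np.linalg.norm(A-C),np.linalg.norm(B-D))
ex=lambda d:np.degrees(np.arctan2(d[0],-d[1]))
print("angle from -y toward +x",ex(B-A),ex(D-C))
c=(A+B+C+D)/4
V=[P(*p,.064) for p in((474,159),(544,148),(614,136),(686,121))]
d=V[3]-V[0];print("vial ang",ex(d),np.linalg.norm(d));th=np.radians((ex(B-A)+ex(D-C)+ex(d))/3)
a=np.array([np.sin(th),-np.cos(th),0]);n=np.array([np.cos(th),np.sin(th),0])
print("center",c,"th",np.degrees(th))
for v in V:print(v.round(4),"along",(v-c)@a,"across",(v-c)@n)
for u,v,z in((212,152,.115),(252,150,.115),(231,248,.115),(268,245,.080),(240,199,.105),(385,112,.0765),(408,228,.0765),(395,165,.0765)):
  v=P(u,v,z);print(v.round(4),"along",(v-c)@a,"across",(v-c)@n)
for n_,u,v,z in(("bottle",367,120,.07),("tumb",304,123,.04),("p1",232,306,.012),("p2",324,349,.012)):print(n_,ray("top",u,v,z))
E
```

```text
[0.5701 0.2255 0.081 ]
[ 0.6272 -0.1212  0.081 ]
[0.4941 0.2121 0.081 ]
[ 0.552  -0.1342  0.081 ]
len 0.35140296069794275 0.3510576890316821 w 0.07714503110287445 0.07633494561413218
angle from -y toward +x 9.351522382640331 9.483206261798035
vial ang 9.604117909833027 0.11208594456124413
center [0.56085891 0.04555942 0.081     ] th 9.479615518090464
[0.569  0.0059 0.064 ] along 0.04045054830430196 across 0.0014701240762466483
[ 0.5743 -0.0306  0.064 ] along 0.07732386448467585 across 0.0007538380157512491
[ 0.5802 -0.0671  0.064 ] along 0.11428031858900072 across 0.0005525894067292307
[ 0.5877 -0.1046  0.064 ] along 0.15253622824039825 across 0.0017136840262994555
[0.5687 0.1338 0.115 ] along -0.08570193701054242 across 0.022271563383496278
[0.5695 0.114  0.115 ] along -0.06605268835479691 across 0.01978379001263173
[0.5212 0.1243 0.115 ] along -0.08420299155905962 across -0.026187762458275313
[0.5243 0.1111 0.08  ] along -0.07061958790115914 across -0.02522675247296721
[0.5461 0.1215 0.105 ] along -0.0773020062649565 across -0.0020710222863419645
[0.5925 0.0512 0.0765] along -0.00033077783593388644 across 0.032151268411984985
[0.5326 0.0397 0.0765] along 0.0011608671251084114 across -0.028893800291897025
[0.5651 0.0462 0.0765] along 9.486026114180993e-05 across 0.004236434879803323
bottle [ 0.74011175 -0.09807773  0.07      ]
tumb [0.7444753  0.01518241 0.04      ]
p1 [0.40993831 0.15195591 0.012     ]
p2 [ 0.33021389 -0.01737049  0.012     ]
```

The measurements are consistent. The lid edge is at 0 mm along the case, and the cups are at about 40, 78, 116 and 154 mm. So catches should come at lid travel of roughly 30, 68, 106 or 144 mm. Next I work out the approach.

```bash
python3 - <<'E'
from h import *
from station import monitor
from scipy.spatial.transform import Rotation as Ro
s=monitor.read_state();R=Ro.from_euler('xyz',s["eef_rot"]).as_matrix();print(R.round(3))
z=R[:,2];print("jaw dir from -y to +x deg",np.degrees(np.arctan2(z[0],-z[1])))
a=np.array([.1647,-.9863,0]);g=np.array([.5609,.0456,0])-.083*a;print(g,(g-s["tcp_pos"])*100)
for h in(.1145,.0805):
  for al in(-6,6):
    for ac in(-23,23):
      print(h,al,ac,((proj("top",np.array([*(g+a*al/1e3+np.array([.9863,.1647,0])*ac/1e3)[:2],h]))-170)*3.4).round(0))
E
```

```text
[[-0.     0.968  0.252]
 [ 0.001  0.252 -0.968]
 [-1.     0.    -0.001]]
jaw dir from -y to +x deg 14.598714664855072
[0.5472299 0.1274629 0.       ] [ 40.8637649   65.94114767 -22.08609537]
0.1145 -6 -23 [220. 243.]
0.1145 -6 23 [205. 152.]
0.1145 6 -23 [244. 239.]
0.1145 6 23 [229. 148.]
0.0805 -6 -23 [232. 247.]
0.0805 -6 23 [217. 159.]
0.0805 6 -23 [255. 243.]
0.0805 6 23 [240. 155.]
```

Request:
{"fn": "drive_tool", "kwargs": {"motion": [{"fingers":0.6,"travel":[4,5,0],"roll":-1},{"fingers":0.6,"travel":[8,10,0],"roll":-2},{"fingers":0.6,"travel":[12,15,0],"roll":-5.1},{"fingers":0.6,"travel":[15,20,0],"roll":-5.1},{"fingers":0.6,"travel":[18,25,0],"roll":-5.1},{"fingers":0.6,"travel":[21,30,0],"roll":-5.1},{"fingers":0.6,"travel":[24,35,0],"roll":-5.1},{"fingers":0.6,"travel":[27,40,0],"roll":-5.1},{"fingers":0.6,"travel":[30,45,0],"roll":-5.1},{"fingers":0.6,"travel":[33,50,0],"roll":-5.1},{"fingers":0.6,"travel":[36,55,0],"roll":-5.1},{"fingers":0.6,"travel":[38,60,0],"roll":-5.1},{"fingers":0.6,"travel":[40,64,0],"roll":-5.1},{"fingers":0.6,"travel":[40.9,65.8,0],"roll":-5.1},{"fingers":0.6,"travel":[40.9,65.8,-1],"roll":-5.1},{"fingers":0.6,"travel":[40.9,65.8,-2],"roll":-5.1},{"fingers":0.6,"travel":[40.9,65.8,-2],"roll":-5.1},{"fingers":0.6,"travel":[40.9,65.8,-2],"roll":-5.1}], "newtons": 10}}

```text
t: 2.35
tcp_pos: [0.5476, 0.1253, 0.2011]
eef_rot: [2.922, 1.57, 1.516]
wrist_force: [0.7, -0.1, 0.3]
width: 0.598
```

```bash
python3 - <<'E'
from h import *
from station import monitor
from scipy.spatial.transform import Rotation as Ro
import cv2
s=monitor.read_state();c=optics.calibration("wrist");im=optics.camera("wrist")
R=Ro.from_euler('xyz',s["eef_rot"]).as_matrix();z=R[:,2];print(s["tcp_pos"],np.degrees(np.arctan2(z[0],-z[1])),R[:,0].round(3),s["t"],s["wrist_force"])
print({k:np.round(v,4).tolist() for k,v in c.items()})
cv2.imwrite("pics/w1.png",im[:,:,::-1])
E
```

```text
[0.54758248 0.12534121 0.20106702] 9.441251020986918 [ 0.     0.001 -1.   ] 2.35 [ 0.67923536 -0.12076018  0.31785096]
{'intrinsics': [[350.0915, 0.0, 314.2765], [0.0, 350.0915, 241.0355], [0.0, 0.0, 1.0]], 'R': [[0.1643, -0.9864, -0.001], [-0.9483, -0.1582, 0.2753], [-0.2717, -0.0443, -0.9614]], 't': [0.0343, 0.5119, 0.5263]}
```

View pics/w1.png

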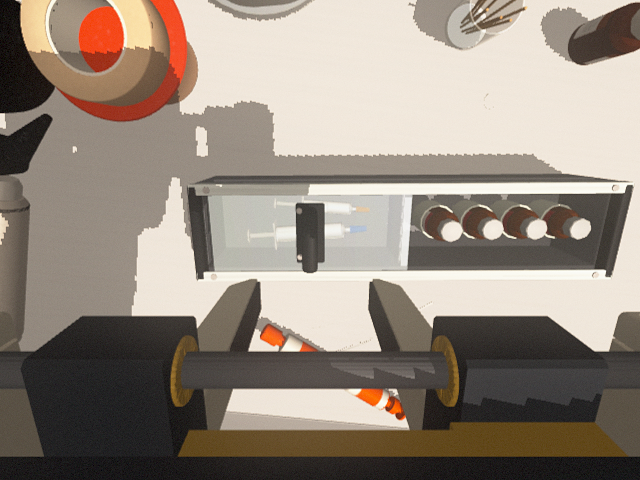

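```bash
python3 - <<'E'
from h import *
import cv2
c=optics.calibration("wrist");print("cam",-np.array(c["R"]).T@c["t"])
a=np.array([.1647,-.9863,0]);n=np.array([.9863,.1647,0]);c0=np.array([.5609,.0456,0])
im=cv2.imread("pics/w1.png")
o=cv2.resize(im[170:290,180:640],None,fx=1.7,fy=1.7,interpolation=cv2.INTER_CUBIC)
b=cv2.resize(im[190:285,270:350],None,fx=3.8,fy=3.8,interpolation=cv2.INTER_CUBIC)
O=np.zeros((o.shape[0]+b.shape[0],o.shape[1],3),np.uint8);O[:o.shape[0]]=o;O[o.shape[0]:,:b.shape[1]]=b
v=cv2.resize(im[195:250,415:600],None,fx=2.5,fy=2.5,interpolation=cv2.INTER_CUBIC);O[o.shape[0]:o.shape[0]+v.shape[0],310:310+v.shape[1]]=v
cv2.imwrite("pics/w1c.png",O);print(O.shape)
g=c0-.085*a
for h,al in((.1145,6),(.0805,12)):
  for sa in(-1,1):
    for ac in(-23,23):print(h,sa*al,ac,proj("wrist",g+a*sa*al/1e3+n*ac/1e3+[0,0,h]).round(1))
for k,(u,v) in enumerate(((452,230),(490,229),(535,228),(578,228))):
  p=ray("wrist",u,v,.066)-c0;print((p@a).round(4),(p@n).round(4))
for u,v in((190,186),(632,186),(200,274),(610,274)):p=ray("wrist",u,v,.081)-c0;print((p@a).round(4),(p@n).round(4))
E
```

```text
cam [0.62280971 0.13829371 0.36520649]
(565, 782, 3)
0.1145 -6 -23 [301.9 275.7]
0.1145 -6 23 [301.3 216.9]
0.1145 6 -23 [317.5 275.7]
0.1145 6 23 [317.7 216.9]
0.0805 -12 -23 [296.3 261.1]
0.0805 -12 23 [295.5 208.2]
0.0805 12 -23 [324.2 261.1]
0.0805 12 23 [324.6 208.2]
0.0397 0.0009
0.0731 0.0018
0.1125 0.0027
0.1502 0.0027
-0.182 0.0413
0.175 0.0413
-0.1807 -0.0347
0.1748 -0.0347
```

View pics/w1c.png

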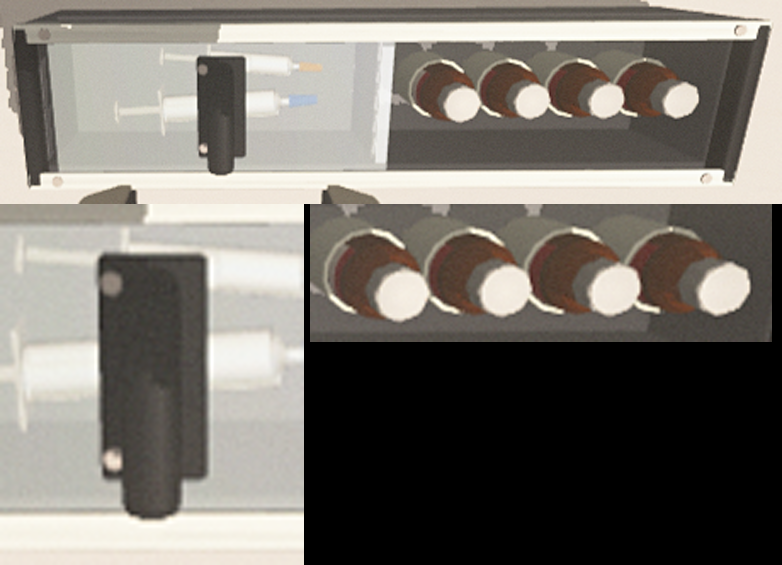

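The foot (297–324, 203–262) and bar end (310,273) are within about 1 px of the prediction along the track and a few px across it, so the grip is 85 mm behind the case centre. The bystanders are clear, so I'm going down to pinch the bar.

Request:
{"fn": "drive_tool", "kwargs": {"motion": [{"fingers":0.6,"travel":[-0.07,0.4,-2],"roll":0},{"fingers":0.6,"travel":[-0.07,0.4,-4],"roll":0},{"fingers":0.6,"travel":[-0.07,0.4,-6],"roll":0},{"fingers":0.6,"travel":[-0.07,0.4,-8],"roll":0},{"fingers":0.5,"travel":[-0.07,0.4,-8.9],"roll":0},{"fingers":0.35,"travel":[-0.07,0.4,-8.9],"roll":0},{"fingers":0.25,"travel":[-0.07,0.4,-8.9],"roll":0},{"fingers":0.18,"travel":[-0.07,0.4,-8.9],"roll":0},{"fingers":0.12,"travel":[-0.07,0.4,-8.9],"roll":0},{"fingers":0.08,"travel":[-0.07,0.4,-8.9],"roll":0},{"fingers":0.08,"travel":[-0.07,0.4,-8.9],"roll":0},{"fingers":0.08,"travel":[-0.07,0.4,-8.9],"roll":0}], "newtons": 10}}

```text
t: 3.9
tcp_pos: [0.5472, 0.1295, 0.1125]
eef_rot: [2.263, 1.569, 0.857]
wrist_force: [-0.5, -0.4, 5.6]
width: 0.128
```

Gripped: the opening is 11.9 mm. I'll slide 24 mm, stopping short of the first possible catch.

Request:
{"fn": "drive_tool", "kwargs": {"motion": [{"fingers":0.08,"travel":[0.05,-0.3,0],"roll":0},{"fingers":0.08,"travel":[0.1,-0.59,0],"roll":0},{"fingers":0.08,"travel":[0.15,-0.89,0],"roll":0},{"fingers":0.08,"travel":[0.2,-1.18,0],"roll":0},{"fingers":0.08,"travel":[0.25,-1.48,0],"roll":0},{"fingers":0.08,"travel":[0.3,-1.78,0],"roll":0},{"fingers":0.08,"travel":[0.35,-2.07,0],"roll":0},{"fingers":0.08,"travel":[0.4,-2.37,0],"roll":0}]}}

```text
t: 4.9
tcp_pos: [0.5513, 0.1056, 0.1126]
eef_rot: [2.195, 1.569, 0.79]
wrist_force: [-0.7, 2.4, 3.3]
width: 0.125
```

Request:
{"fn": "drive_tool", "kwargs": {"motion": [{"fingers":0.08,"travel":[0.02,-0.1,0],"roll":0},{"fingers":0.08,"travel":[0.03,-0.2,0],"roll":0},{"fingers":0.08,"travel":[0.05,-0.3,0],"roll":0}]}}

```text
t: 5.28
tcp_pos: [0.5518, 0.1026, 0.1126]
eef_rot: [2.216, 1.569, 0.81]
wrist_force: [-0.1, 2.7, 3.3]
width: 0.127
```

Request:
{"fn": "drive_tool", "kwargs": {"motion": [{"fingers":0.08,"travel":[0.02,-0.1,0],"roll":0},{"fingers":0.08,"travel":[0.03,-0.2,0],"roll":0},{"fingers":0.08,"travel":[0.05,-0.3,0],"roll":0}]}}

```text
t: 5.65
tcp_pos: [0.552, 0.1011, 0.1125]
eef_rot: [2.783, 1.567, 1.376]
wrist_force: [-2.9, 15.7, 4.2]
width: 0.125
```

It caught at about 28.8 mm of travel, with force jumping from 2.5 to 16 N, so it is the first cup. I'll draw back 15 mm.

Request:
{"fn": "drive_tool", "kwargs": {"motion": [{"fingers":0.08,"travel":[-0.04,0.25,0],"roll":0},{"fingers":0.08,"travel":[-0.08,0.5,0],"roll":0},{"fingers":0.08,"travel":[-0.13,0.75,0],"roll":0},{"fingers":0.08,"travel":[-0.17,1.0,0],"roll":0},{"fingers":0.08,"travel":[-0.21,1.25,0],"roll":0},{"fingers":0.08,"travel":[-0.25,1.48,0],"roll":0},{"fingers":0.08,"travel":[-0.25,1.48,0],"roll":0},{"fingers":0.08,"travel":[-0.25,1.48,0],"roll":0}]}}

```text
t: 6.65
tcp_pos: [0.5494, 0.1162, 0.1125]
eef_rot: [2.83, 1.567, 1.424]
wrist_force: [-1.7, 1.0, 3.2]
width: 0.127
```

Request:
{"fn": "drive_tool", "kwargs": {"motion": [{"fingers":0.2,"travel":[0,0,0],"roll":0},{"fingers":0.3,"travel":[0,0,0],"roll":0},{"fingers":0.35,"travel":[0,0,0],"roll":0},{"fingers":0.35,"travel":[0,0,0],"roll":0},{"fingers":0.35,"travel":[0,0,1.5],"roll":0},{"fingers":0.35,"travel":[0,0,4],"roll":0},{"fingers":0.35,"travel":[0,0,6],"roll":0},{"fingers":0.35,"travel":[0,0,8],"roll":0},{"fingers":0.35,"travel":[0,0,8],"roll":0},{"fingers":0.35,"travel":[0,0,8],"roll":0}]}}

```text
t: 7.9
tcp_pos: [0.5492, 0.1162, 0.1922]
eef_rot: [2.954, 1.567, 1.547]
wrist_force: [0.7, -0.3, 0.8]
width: 0.351
```

```bash
python3 - <<'E'
from h import *
from station import monitor
import cv2
s=monitor.read_state();im=optics.camera("wrist")
a=np.array([.1647,-.9863,0]);n=np.array([.9863,.1647,0]);c0=np.array([.5609,.0456,0])
o=cv2.resize(im[150:300,180:640],None,fx=1.7,fy=1.7,interpolation=cv2.INTER_CUBIC)[:,:,::-1].copy()
for al in(.0395,.0775,.1155,.1535):
  for h,col in((.066,(0,255,0)),(.072,(0,0,255))):
    for ac in(0,.002):
      u,v=proj("wrist",c0+a*al+n*ac+[0,0,h]);cv2.circle(o,(int((u-180)*1.7),int((v-150)*1.7)),2,col,-1)
cv2.imwrite("pics/w2.png",o)
for al in(.0385,.0395):
  t=c0+a*al+n*.001;print(al,t,(t-s["tcp_pos"])*100)
print(s["tcp_pos"],s["t"],s["wrist_force"])
E
```

```text
0.0385 [0.56822725 0.00779215 0.        ] [  1.90759561 -10.83832138 -19.21852564]
0.0395 [0.56839195 0.00680585 0.        ] [  1.92406561 -10.93695138 -19.21852564]
[0.54915129 0.11617536 0.19218526] 7.9 [ 0.67383134 -0.26982166  0.812696  ]
```

View pics/w2.png

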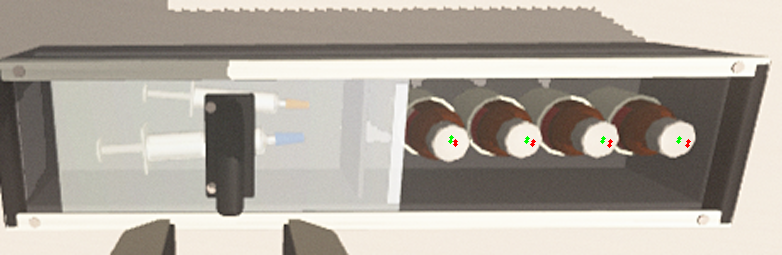

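The lid is drawn back about 15 mm, with its edge near (400,140), and cap 1 is at (449,142), where I expected it. I'll shut the fingers and stop above cap 1.

Request:
{"fn": "drive_tool", "kwargs": {"motion": [{"fingers":0,"travel":[0.6,-3.6,0],"roll":0},{"fingers":0,"travel":[1.2,-7.2,0],"roll":0},{"fingers":0,"travel":[1.82,-10.9,0],"roll":0},{"fingers":0,"travel":[1.82,-10.9,-1],"roll":0},{"fingers":0,"travel":[1.82,-10.9,-3],"roll":0},{"fingers":0,"travel":[1.82,-10.9,-5],"roll":0},{"fingers":0,"travel":[1.82,-10.9,-7],"roll":0},{"fingers":0,"travel":[1.82,-10.9,-8.3],"roll":0},{"fingers":0,"travel":[1.82,-10.9,-8.3],"roll":0},{"fingers":0,"travel":[1.82,-10.9,-8.3],"roll":0}]}}

```text
t: 9.2
tcp_pos: [0.5675, 0.0073, 0.1094]
eef_rot: [2.932, 1.567, 1.526]
wrist_force: [0.2, -1.0, 1.3]
width: 0.002
```

Request:
{"fn": "drive_tool", "kwargs": {"motion": [{"fingers":0,"travel":[0,0,-0.1],"roll":0},{"fingers":0,"travel":[0,0,-0.2],"roll":0},{"fingers":0,"travel":[0,0,-0.3],"roll":0},{"fingers":0,"travel":[0,0,-0.4],"roll":0}]}}

```text
t: 9.7
tcp_pos: [0.5676, 0.0073, 0.1054]
eef_rot: [2.899, 1.567, 1.493]
wrist_force: [0.9, 0.2, 0.7]
width: 0.007
```

Request:
{"fn": "drive_tool", "kwargs": {"motion": [{"fingers":0,"travel":[0,0,-0.08],"roll":0},{"fingers":0,"travel":[0,0,-0.16],"roll":0},{"fingers":0,"travel":[0,0,-0.24],"roll":0}]}}

```text
t: 10.07
tcp_pos: [0.5676, 0.0073, 0.1029]
eef_rot: [2.907, 1.567, 1.501]
wrist_force: [-0.6, -1.2, 0.0]
width: 0.005
```

Fingertips are at z 78 mm with no contact yet.

Request:
{"fn": "drive_tool", "kwargs": {"motion": [{"fingers":0,"travel":[0,0,-0.08],"roll":0},{"fingers":0,"travel":[0,0,-0.16],"roll":0},{"fingers":0,"travel":[0,0,-0.24],"roll":0}]}}

```text
t: 10.45
tcp_pos: [0.5676, 0.0073, 0.1005]
eef_rot: [2.897, 1.567, 1.491]
wrist_force: [0.0, 0.1, 0.3]
width: 0.003
```

Request:
{"fn": "drive_tool", "kwargs": {"motion": [{"fingers":0,"travel":[0,0,-0.08],"roll":0},{"fingers":0,"travel":[0,0,-0.16],"roll":0},{"fingers":0,"travel":[0,0,-0.24],"roll":0}]}}

```text
t: 10.82
tcp_pos: [0.5676, 0.0073, 0.098]
eef_rot: [2.915, 1.567, 1.509]
wrist_force: [0.4, -0.3, 0.7]
width: 0.007
```

Request:
{"fn": "drive_tool", "kwargs": {"motion": [{"fingers":0,"travel":[0,0,-0.07],"roll":0},{"fingers":0,"travel":[0,0,-0.14],"roll":0},{"fingers":0,"travel":[0,0,-0.2],"roll":0}]}}

```text
t: 11.2
tcp_pos: [0.5676, 0.0073, 0.096]
eef_rot: [2.904, 1.567, 1.498]
wrist_force: [0.6, 1.0, 0.1]
width: 0.005
```

Request:
{"fn": "drive_tool", "kwargs": {"motion": [{"fingers":0,"travel":[0,0,-0.05],"roll":0},{"fingers":0,"travel":[0,0,-0.1],"roll":0},{"fingers":0,"travel":[0,0,-0.15],"roll":0}]}}

```text
t: 11.58
tcp_pos: [0.5676, 0.0073, 0.0944]
eef_rot: [2.892, 1.567, 1.486]
wrist_force: [0.7, 0.4, 0.9]
width: 0.008
```

No contact with the tips nominally at 69 mm, below the lid's underside. I need to look.

```bash
python3 - <<'E'
from h import *
import cv2
w=optics.camera("wrist")[:,:,::-1];s=optics.camera("side")[:,:,::-1]
a=cv2.resize(w[120:330,180:580],None,fx=1.5,fy=1.5,interpolation=cv2.INTER_CUBIC)
b=cv2.resize(s[190:330,270:370],None,fx=2,fy=2,interpolation=cv2.INTER_CUBIC)
O=np.zeros((600,800,3),np.uint8);O[:a.shape[0],:a.shape[1]]=a;O[316:596,:200]=b
t=cv2.resize(optics.camera("top")[170:260,280:400,::-1],None,fx=3,fy=3,interpolation=cv2.INTER_CUBIC);O[320:590,220:580]=t
cv2.imwrite("pics/c3.png",O)
print(proj("wrist",np.array([.5675,.0073,.0694])),proj("side",np.array([.5675,.0073,.0694])))
E
```

```text
[315.15944205 277.90455107] [313.75059378 257.42059555]
```

View pics/c3.png

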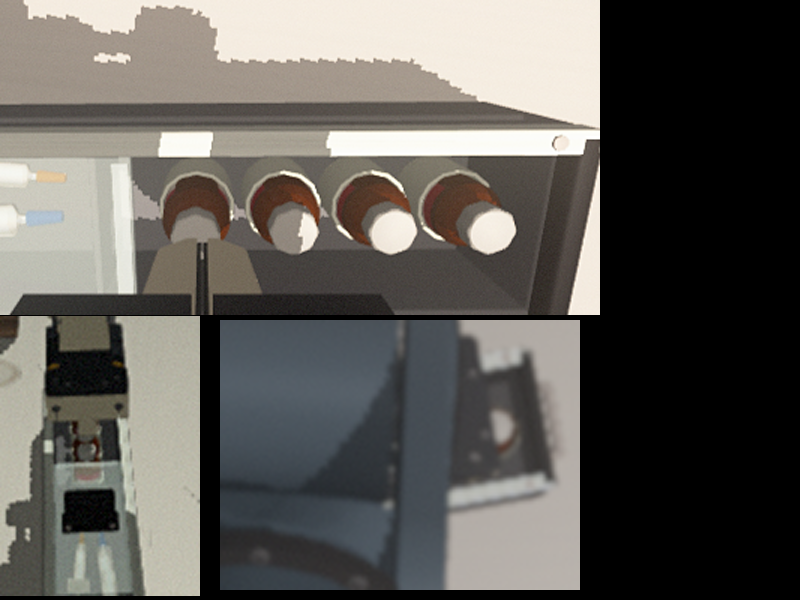

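```bash
python3 - <<'E'
from h import *
from station import monitor
s=monitor.read_state();p=s["tcp_pos"];print(p)
a=np.array([.1647,-.9863,0]);n=np.array([.9863,.1647,0])
for d in(.015,.02,.025):
  for w in(-.0075,0,.0075):
    print(d,w,[((proj("wrist",p+n*w+a*k-[0,0,d])-[180,120])*1.5).round(0).tolist() for k in(-.0175,.0175)])
c0=np.array([.5609,.0456,0])
for h in(.062,.066,.070,.074):
  print(h,[((proj("wrist",c0+a*.039+n*w+[0,0,h])-[180,120])*1.5).round(0).tolist() for w in(-.01,0,.01)],((proj("wrist",c0+a*.077+[0,0,h])-[180,120])*1.5).round(0),((proj("wrist",c0+a*.153+[0,0,h])-[180,120])*1.5).round(0))
E
```

```text
[0.56757524 0.00732198 0.09444001]
0.015 -0.0075 [[156.0, 266.0], [250.0, 266.0]]
0.015 0 [[155.0, 247.0], [250.0, 247.0]]
0.015 0.0075 [[155.0, 228.0], [251.0, 228.0]]
0.02 -0.0075 [[157.0, 260.0], [249.0, 260.0]]
0.02 0 [[156.0, 242.0], [249.0, 242.0]]
0.02 0.0075 [[156.0, 223.0], [250.0, 223.0]]
0.025 -0.0075 [[158.0, 255.0], [248.0, 255.0]]
0.025 0 [[157.0, 237.0], [248.0, 237.0]]
0.025 0.0075 [[157.0, 218.0], [249.0, 218.0]]
0.062 [[203.0, 253.0], [203.0, 230.0], [203.0, 207.0]] [298. 230.] [489. 231.]
0.066 [[203.0, 258.0], [203.0, 234.0], [203.0, 210.0]] [300. 234.] [494. 234.]
0.07 [[203.0, 262.0], [203.0, 238.0], [203.0, 213.0]] [302. 238.] [500. 238.]
0.074 [[203.0, 266.0], [203.0, 242.0], [203.0, 217.0]] [304. 242.] [506. 242.]
```

```bash
python3 - <<'E'
from h import *
from station import monitor
import cv2
p=monitor.read_state()["tcp_pos"];w=optics.camera("wrist")[:,:,::-1].astype(np.float32)
w=np.clip(255*(w/255)**.5,0,255).astype(np.uint8)
f=4;x0,y0=255,180
O=cv2.resize(w[y0:y0+150,x0:x0+200],None,fx=f,fy=f,interpolation=cv2.INTER_CUBIC)
a=np.array([.1647,-.9863,0]);n=np.array([.9863,.1647,0])
q=[((proj("wrist",p+n*v+a*k-[0,0,.025])-[x0,y0])*f).astype(int) for k,v in((-.0175,-.0075),(.0175,-.0075),(.0175,.0075),(-.0175,.0075))]
cv2.polylines(O,[np.array(q)],True,(0,255,0),1);cv2.imwrite("pics/z4.png",O)
E
```

```text
(no output)
```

View pics/z4.png

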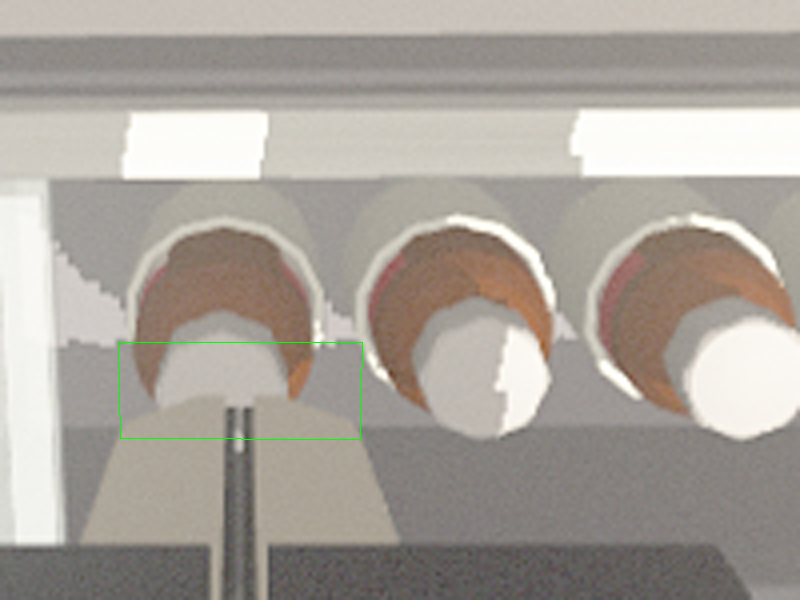

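Cap 1 is raised and its centre is at (222,390), about 2.8 mm towards +y from the finger seam at u 240. The visible fingertips still look clear of the cap, so I'll recentre and keep feeling downwards.

Request:
{"fn": "drive_tool", "kwargs": {"motion": [{"fingers":0,"travel":[0,0,0.3],"roll":0},{"fingers":0,"travel":[-0.03,0.24,0.3],"roll":0},{"fingers":0,"travel":[-0.03,0.24,0.2],"roll":0},{"fingers":0,"travel":[-0.03,0.24,0.1],"roll":0},{"fingers":0,"travel":[-0.03,0.24,0],"roll":0},{"fingers":0,"travel":[-0.03,0.24,-0.05],"roll":0},{"fingers":0,"travel":[-0.03,0.24,-0.1],"roll":0}]}}

```text
t: 12.65
tcp_pos: [0.5673, 0.0097, 0.0934]
eef_rot: [2.916, 1.567, 1.51]
wrist_force: [0.5, -0.1, -0.1]
width: 0.006
```

Request:
{"fn": "drive_tool", "kwargs": {"motion": [{"fingers":0,"travel":[0,0,-0.05],"roll":0},{"fingers":0,"travel":[0,0,-0.1],"roll":0}]}}

```text
t: 12.9
tcp_pos: [0.5673, 0.0097, 0.0924]
eef_rot: [2.913, 1.567, 1.506]
wrist_force: [-0.4, -0.0, 0.4]
width: 0.006
```

Request:
{"fn": "drive_tool", "kwargs": {"motion": [{"fingers":0,"travel":[0,0,-0.05],"roll":0},{"fingers":0,"travel":[0,0,-0.1],"roll":0}]}}

```text
t: 13.15
tcp_pos: [0.5673, 0.0097, 0.0914]
eef_rot: [2.909, 1.567, 1.503]
wrist_force: [0.1, -0.9, -0.3]
width: 0.006
```

Request:
{"fn": "drive_tool", "kwargs": {"motion": [{"fingers":0,"travel":[0,0,-0.05],"roll":0},{"fingers":0,"travel":[0,0,-0.1],"roll":0}]}}

```text
t: 13.4
tcp_pos: [0.5673, 0.0097, 0.0903]
eef_rot: [2.903, 1.567, 1.497]
wrist_force: [-0.2, 0.2, 0.5]
width: 0.008
```

Request:
{"fn": "drive_tool", "kwargs": {"motion": [{"fingers":0,"travel":[0,0,-0.06],"roll":0},{"fingers":0,"travel":[0,0,-0.12],"roll":0},{"fingers":0,"travel":[0,0,-0.18],"roll":0}]}}

```text
t: 13.78
tcp_pos: [0.5673, 0.0097, 0.0885]
eef_rot: [2.905, 1.567, 1.499]
wrist_force: [-0.3, 0.6, 0.2]
width: 0.004
```

Request:
{"fn": "drive_tool", "kwargs": {"motion": [{"fingers":0,"travel":[0,0,-0.06],"roll":0},{"fingers":0,"travel":[0,0,-0.12],"roll":0},{"fingers":0,"travel":[0,0,-0.18],"roll":0}]}}

```text
t: 14.15
tcp_pos: [0.5672, 0.0097, 0.0866]
eef_rot: [2.925, 1.567, 1.519]
wrist_force: [-0.5, -0.3, 0.7]
width: 0.001
```

```bash
python3 - <<'E'
from h import *
from station import monitor
import cv2
s=monitor.read_state();print(s["tcp_pos"],s["wrist_force"],s["moment"])
def g(n,x,y,w,h,f):
    i=optics.camera(n)[y:y+h,x:x+w,::-1]/255.;return cv2.resize((255*i**.5).astype(np.uint8),None,fx=f,fy=f,interpolation=cv2.INTER_CUBIC)
O=np.zeros((600,800,3),np.uint8);A=g("wrist",255,215,100,150,4);O[:,:400]=A;B=g("side",278,215,80,100,5);O[:500,400:]=B
for d,c in((.0,(0,0,255)),(.025,(0,255,0))):
    u,v=proj("side",s["tcp_pos"]-[0,0,d]);cv2.circle(O,(int(400+(u-278)*5),int((v-215)*5)),3,c,-1)
cv2.imwrite("pics/z5.png",O)
E
```

```text
[0.56724916 0.00970792 0.08661837] [-0.47463146 -0.26641659  0.72450726] [ 0.01126337 -0.02092509  0.01128619]
```

View pics/z5.png

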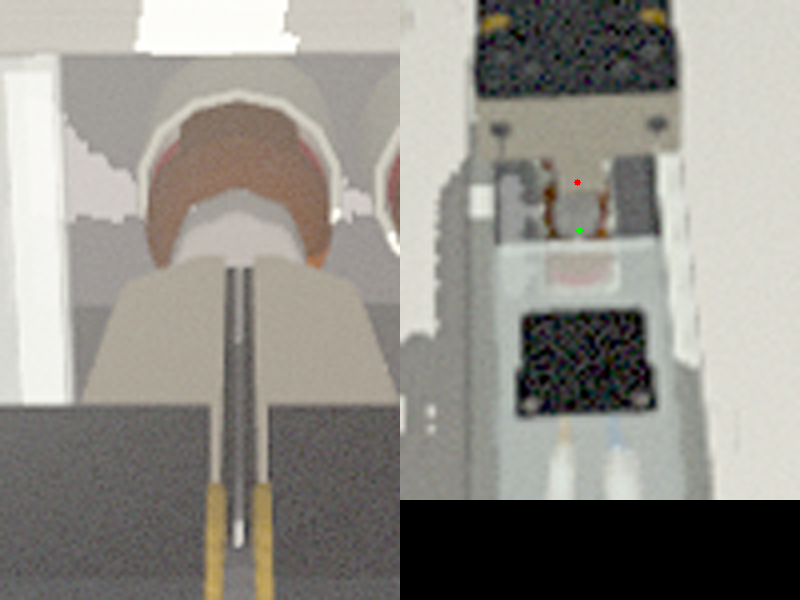

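The fingertips, at (580,190) in the side inset, are still above the grey cap, and the cap is now centred on the finger seam at u 238. The visible tips sit nearer the TCP than stated, so I'll trust touch and keep feeling down.

Request:
{"fn": "drive_tool", "kwargs": {"motion": [{"fingers":0,"travel":[0,0,-0.06],"roll":0},{"fingers":0,"travel":[0,0,-0.12],"roll":0},{"fingers":0,"travel":[0,0,-0.18],"roll":0},{"fingers":0,"travel":[0,0,-0.24],"roll":0}]}}

```text
t: 14.75
tcp_pos: [0.5672, 0.0097, 0.0841]
eef_rot: [2.965, 1.567, 1.559]
wrist_force: [0.3, -0.1, -0.5]
width: 0.004
```

Request:
{"fn": "drive_tool", "kwargs": {"motion": [{"fingers":0,"travel":[0,0,-0.06],"roll":0},{"fingers":0,"travel":[0,0,-0.12],"roll":0},{"fingers":0,"travel":[0,0,-0.18],"roll":0},{"fingers":0,"travel":[0,0,-0.24],"roll":0}]}}

```text
t: 15.25
tcp_pos: [0.5672, 0.0097, 0.0817]
eef_rot: [2.949, 1.567, 1.543]
wrist_force: [0.2, -0.2, 0.0]
width: 0.007
```

Request:
{"fn": "drive_tool", "kwargs": {"motion": [{"fingers":0,"travel":[0,0,-0.06],"roll":0},{"fingers":0,"travel":[0,0,-0.12],"roll":0},{"fingers":0,"travel":[0,0,-0.18],"roll":0}]}}

```text
t: 15.62
tcp_pos: [0.5672, 0.0097, 0.0798]
eef_rot: [2.968, 1.567, 1.562]
wrist_force: [0.0, 0.7, -0.2]
width: 0.007
```

Request:
{"fn": "drive_tool", "kwargs": {"motion": [{"fingers":0,"travel":[0,0,-0.06],"roll":0},{"fingers":0,"travel":[0,0,-0.12],"roll":0},{"fingers":0,"travel":[0,0,-0.18],"roll":0}]}}

```text
t: 16.0
tcp_pos: [0.5672, 0.0097, 0.078]
eef_rot: [2.949, 1.567, 1.543]
wrist_force: [0.0, 0.1, -0.1]
width: 0.009
```

Request:
{"fn": "drive_tool", "kwargs": {"motion": [{"fingers":0,"travel":[0,0,-0.06],"roll":0},{"fingers":0,"travel":[0,0,-0.12],"roll":0},{"fingers":0,"travel":[0,0,-0.18],"roll":0}]}}

```text
t: 16.38
tcp_pos: [0.5674, 0.0097, 0.0767]
eef_rot: [2.854, 1.567, 1.448]
wrist_force: [-1.5, -0.7, 6.4]
width: 0.002
```

Contact at 6.4 N, so the vial is sliding. I'll press on gently.

Request:
{"fn": "drive_tool", "kwargs": {"motion": [{"fingers":0,"travel":[0,0,-0.06],"roll":0},{"fingers":0,"travel":[0,0,-0.12],"roll":0},{"fingers":0,"travel":[0,0,-0.18],"roll":0}]}}

```text
t: 16.75
tcp_pos: [0.5674, 0.0097, 0.0753]
eef_rot: [2.816, 1.567, 1.41]
wrist_force: [-2.4, -0.3, 5.5]
width: 0.004
```

Request:
{"fn": "drive_tool", "kwargs": {"motion": [{"fingers":0,"travel":[0,0,-0.06],"roll":0},{"fingers":0,"travel":[0,0,-0.12],"roll":0}]}}

```text
t: 17.0
tcp_pos: [0.5674, 0.0097, 0.0745]
eef_rot: [2.818, 1.567, 1.411]
wrist_force: [-2.4, 0.5, 4.7]
width: 0.007
```

Request:
{"fn": "drive_tool", "kwargs": {"motion": [{"fingers":0,"travel":[0,0,-0.05],"roll":0},{"fingers":0,"travel":[0,0,-0.1],"roll":0}]}}

```text
t: 17.25
tcp_pos: [0.5674, 0.0097, 0.0739]
eef_rot: [2.798, 1.567, 1.392]
wrist_force: [-1.6, -0.2, 5.5]
width: 0.002
```

Request:
{"fn": "drive_tool", "kwargs": {"motion": [{"fingers":0,"travel":[0,0,-0.06],"roll":0},{"fingers":0,"travel":[0,0,-0.12],"roll":0}]}}

```text
t: 17.5
tcp_pos: [0.5674, 0.0097, 0.0732]
eef_rot: [2.777, 1.567, 1.371]
wrist_force: [-3.0, -0.5, 5.6]
width: 0.004
```

Request:
{"fn": "drive_tool", "kwargs": {"motion": [{"fingers":0,"travel":[0,0,-0.06],"roll":0},{"fingers":0,"travel":[0,0,-0.12],"roll":0}]}}

```text
t: 17.75
tcp_pos: [0.5674, 0.0097, 0.0724]
eef_rot: [2.75, 1.567, 1.344]
wrist_force: [-3.1, -1.2, 5.9]
width: 0.007
```

Request:
{"fn": "drive_tool", "kwargs": {"motion": [{"fingers":0,"travel":[0,0,-0.06],"roll":0},{"fingers":0,"travel":[0,0,-0.12],"roll":0}]}}

```text
t: 18.0
tcp_pos: [0.5675, 0.0097, 0.0717]
eef_rot: [2.71, 1.567, 1.304]
wrist_force: [-3.7, 0.1, 11.6]
width: 0.004
```

Force is rising at about 5.5 mm depth. One more small step should confirm the hard stop.

Request:
{"fn": "drive_tool", "kwargs": {"motion": [{"fingers":0,"travel":[0,0,-0.05],"roll":0},{"fingers":0,"travel":[0,0,-0.1],"roll":0}]}}

```text
t: 18.25
tcp_pos: [0.5676, 0.0097, 0.0717]
eef_rot: [2.607, 1.567, 1.202]
wrist_force: [-5.5, 0.1, 15.4]
width: 0.004
```

Hard stop: 15 N with no further movement, so the vial is home. I'll lift, return over the bar and pinch it again.

Request:
{"fn": "drive_tool", "kwargs": {"motion": [{"fingers":0,"travel":[0,0,0.5],"roll":0},{"fingers":0,"travel":[0,0,2],"roll":0},{"fingers":0,"travel":[0,0,5],"roll":0},{"fingers":0,"travel":[0,0,8],"roll":0},{"fingers":0.2,"travel":[0,0,11],"roll":0},{"fingers":0.4,"travel":[-0.4,2.5,11],"roll":0},{"fingers":0.4,"travel":[-0.9,5.5,11],"roll":0},{"fingers":0.4,"travel":[-1.4,8.5,11],"roll":0},{"fingers":0.4,"travel":[-1.83,10.65,11],"roll":0},{"fingers":0.4,"travel":[-1.83,10.65,11],"roll":0},{"fingers":0.4,"travel":[-1.83,10.65,9],"roll":0},{"fingers":0.4,"travel":[-1.83,10.65,7],"roll":0},{"fingers":0.4,"travel":[-1.83,10.65,5],"roll":0},{"fingers":0.4,"travel":[-1.83,10.65,3.7],"roll":0},{"fingers":0.4,"travel":[-1.83,10.65,3.7],"roll":0}]}}

```text
t: 20.12
tcp_pos: [0.5492, 0.1157, 0.1083]
eef_rot: [2.902, 1.567, 1.496]
wrist_force: [-0.6, 0.1, -0.5]
width: 0.399
```

Request:
{"fn": "drive_tool", "kwargs": {"motion": [{"fingers":0.3,"travel":[0,0,0],"roll":0},{"fingers":0.2,"travel":[0,0,0],"roll":0},{"fingers":0.15,"travel":[0,0,0],"roll":0},{"fingers":0.1,"travel":[0,0,0],"roll":0},{"fingers":0.08,"travel":[0,0,0],"roll":0},{"fingers":0.08,"travel":[0,0,0],"roll":0},{"fingers":0.08,"travel":[0,0,0],"roll":0}]}}

```text
t: 21.0
tcp_pos: [0.5493, 0.1158, 0.1086]
eef_rot: [2.783, 1.567, 1.376]
wrist_force: [-1.4, 1.0, 5.6]
width: 0.128
```

Gripped. I'll pass the former catch point gently.

Request:
{"fn": "drive_tool", "kwargs": {"motion": [{"fingers":0.08,"travel":[0.05,-0.3,0],"roll":0},{"fingers":0.08,"travel":[0.1,-0.6,0],"roll":0},{"fingers":0.08,"travel":[0.15,-0.9,0],"roll":0},{"fingers":0.08,"travel":[0.2,-1.2,0],"roll":0}]}}

```text
t: 21.5
tcp_pos: [0.5515, 0.1036, 0.1086]
eef_rot: [2.716, 1.567, 1.309]
wrist_force: [-1.0, 2.5, 3.9]
width: 0.126
```

Request:
{"fn": "drive_tool", "kwargs": {"motion": [{"fingers":0.08,"travel":[0.02,-0.12,0],"roll":0},{"fingers":0.08,"travel":[0.04,-0.24,0],"roll":0},{"fingers":0.08,"travel":[0.06,-0.36,0],"roll":0}]}}

```text
t: 21.88
tcp_pos: [0.552, 0.0999, 0.1086]
eef_rot: [2.737, 1.567, 1.33]
wrist_force: [-0.9, 2.0, 2.6]
width: 0.126
```

Request:
{"fn": "drive_tool", "kwargs": {"motion": [{"fingers":0.08,"travel":[0.02,-0.12,0],"roll":0},{"fingers":0.08,"travel":[0.04,-0.24,0],"roll":0},{"fingers":0.08,"travel":[0.06,-0.36,0],"roll":0}]}}

```text
t: 22.25
tcp_pos: [0.5527, 0.0963, 0.1086]
eef_rot: [2.726, 1.567, 1.32]
wrist_force: [-0.0, 2.8, 3.2]
width: 0.126
```

Past the catch with drag only. I'll continue at 24 mm/s.

Request:
{"fn": "drive_tool", "kwargs": {"motion": [{"fingers":0.08,"travel":[0.05,-0.3,0],"roll":0},{"fingers":0.08,"travel":[0.1,-0.59,0],"roll":0},{"fingers":0.08,"travel":[0.15,-0.89,0],"roll":0},{"fingers":0.08,"travel":[0.2,-1.18,0],"roll":0},{"fingers":0.08,"travel":[0.25,-1.48,0],"roll":0},{"fingers":0.08,"travel":[0.3,-1.78,0],"roll":0},{"fingers":0.08,"travel":[0.35,-2.07,0],"roll":0},{"fingers":0.08,"travel":[0.4,-2.37,0],"roll":0},{"fingers":0.08,"travel":[0.44,-2.66,0],"roll":0},{"fingers":0.08,"travel":[0.49,-2.96,0],"roll":0}]}}

```text
t: 23.5
tcp_pos: [0.5578, 0.0665, 0.1086]
eef_rot: [2.633, 1.567, 1.227]
wrist_force: [1.8, 2.2, 1.4]
width: 0.129
```

Request:
{"fn": "drive_tool", "kwargs": {"motion": [{"fingers":0.08,"travel":[0.05,-0.3,0],"roll":0},{"fingers":0.08,"travel":[0.1,-0.59,0],"roll":0},{"fingers":0.08,"travel":[0.15,-0.89,0],"roll":0},{"fingers":0.08,"travel":[0.2,-1.18,0],"roll":0},{"fingers":0.08,"travel":[0.25,-1.48,0],"roll":0},{"fingers":0.08,"travel":[0.3,-1.78,0],"roll":0},{"fingers":0.08,"travel":[0.35,-2.07,0],"roll":0},{"fingers":0.08,"travel":[0.4,-2.37,0],"roll":0},{"fingers":0.08,"travel":[0.44,-2.66,0],"roll":0},{"fingers":0.08,"travel":[0.49,-2.96,0],"roll":0}]}}

```text
t: 24.75
tcp_pos: [0.5629, 0.0367, 0.1086]
eef_rot: [2.547, 1.567, 1.14]
wrist_force: [3.5, 2.9, 0.0]
width: 0.125
```

Request:
{"fn": "drive_tool", "kwargs": {"motion": [{"fingers":0.08,"travel":[0.05,-0.3,0],"roll":0},{"fingers":0.08,"travel":[0.1,-0.59,0],"roll":0},{"fingers":0.08,"travel":[0.15,-0.89,0],"roll":0},{"fingers":0.08,"travel":[0.2,-1.18,0],"roll":0},{"fingers":0.08,"travel":[0.25,-1.48,0],"roll":0},{"fingers":0.08,"travel":[0.3,-1.78,0],"roll":0},{"fingers":0.08,"travel":[0.35,-2.07,0],"roll":0},{"fingers":0.08,"travel":[0.4,-2.37,0],"roll":0},{"fingers":0.08,"travel":[0.44,-2.66,0],"roll":0},{"fingers":0.08,"travel":[0.49,-2.96,0],"roll":0}]}}

```text
t: 26.0
tcp_pos: [0.568, 0.0069, 0.1086]
eef_rot: [2.453, 1.566, 1.047]
wrist_force: [5.2, 2.6, -1.1]
width: 0.13
```

Request:
{"fn": "drive_tool", "kwargs": {"motion": [{"fingers":0.08,"travel":[0.05,-0.3,0],"roll":0},{"fingers":0.08,"travel":[0.1,-0.59,0],"roll":0},{"fingers":0.08,"travel":[0.15,-0.89,0],"roll":0},{"fingers":0.08,"travel":[0.2,-1.18,0],"roll":0},{"fingers":0.08,"travel":[0.25,-1.48,0],"roll":0},{"fingers":0.08,"travel":[0.3,-1.78,0],"roll":0},{"fingers":0.08,"travel":[0.35,-2.07,0],"roll":0},{"fingers":0.08,"travel":[0.4,-2.37,0],"roll":0},{"fingers":0.08,"travel":[0.44,-2.66,0],"roll":0},{"fingers":0.08,"travel":[0.49,-2.96,0],"roll":0}]}}

```text
t: 27.25
tcp_pos: [0.5731, -0.0228, 0.1086]
eef_rot: [2.371, 1.566, 0.965]
wrist_force: [4.7, 2.8, -1.2]
width: 0.126
```

Travel is about 154 mm. For the last part I'll slow down, with a slight x relief because side force has built to about 5 N.

Request:
{"fn": "drive_tool", "kwargs": {"motion": [{"fingers":0.08,"travel":[0.02,-0.3,0],"roll":0},{"fingers":0.08,"travel":[0.06,-0.59,0],"roll":0},{"fingers":0.08,"travel":[0.1,-0.89,0],"roll":0},{"fingers":0.08,"travel":[0.15,-1.18,0],"roll":0},{"fingers":0.08,"travel":[0.19,-1.45,0],"roll":0}]}}

```text
t: 27.88
tcp_pos: [0.5754, -0.0367, 0.1086]
eef_rot: [2.393, 1.564, 0.986]
wrist_force: [6.3, 18.9, 2.0]
width: 0.124
```

Request:
{"fn": "drive_tool", "kwargs": {"motion": [{"fingers":0.08,"travel":[0.02,-0.1,0],"roll":0},{"fingers":0.08,"travel":[0.03,-0.2,0],"roll":0},{"fingers":0.08,"travel":[0.05,-0.3,0],"roll":0}]}}

```text
t: 28.25
tcp_pos: [0.5755, -0.0372, 0.1086]
eef_rot: [2.731, 1.561, 1.324]
wrist_force: [2.9, 20.9, 3.5]
width: 0.138
```

Request:
{"fn": "drive_tool", "kwargs": {"motion": [{"fingers":0.08,"travel":[0.02,-0.1,0],"roll":0},{"fingers":0.08,"travel":[0.03,-0.2,0],"roll":0}]}}

```text
t: 28.5
tcp_pos: [0.5754, -0.0368, 0.1086]
eef_rot: [2.873, 1.557, 1.465]
wrist_force: [3.7, 21.3, 3.0]
width: 0.128
```

It stopped at about 169 mm by my reckoning with 20 N. The edge is past all the caps, so this should be the end stop, but I expected 174 mm. I'll look.

```bash
python3 - <<'E'
from h import *
from station import monitor
import cv2
def g(n,x,y,w,h,f):
    i=optics.camera(n)[y:y+h,x:x+w,::-1]/255.;return cv2.resize((255*i**.6).astype(np.uint8),None,fx=f,fy=f,interpolation=cv2.INTER_CUBIC)
O=np.zeros((600,800,3),np.uint8);O[:360,:800]=g("wrist",160,170,400,180,2)
O[360:600,:300]=g("side",285,200,75,60,4);O[360:600,320:720]=g("top",300,175,100,60,4)
cv2.imwrite("pics/e.png",O)
a=np.array([.1647,-.9863,0]);c0=np.array([.5609,.0456,0])
for al in(.165,.168,.17,.172,.175,.18):print(al,[((proj("wrist",c0+a*al+np.array([.9863,.1647,0])*w+[0,0,.0765])-[160,170])*2).round(0).tolist() for w in(0,.03)])
E
```

```text
0.165 [[585.0, 210.0], [596.0, 112.0]]
0.168 [[595.0, 210.0], [606.0, 112.0]]
0.17 [[601.0, 210.0], [613.0, 112.0]]
0.172 [[608.0, 210.0], [620.0, 112.0]]
0.175 [[618.0, 210.0], [631.0, 112.0]]
0.18 [[635.0, 210.0], [648.0, 112.0]]
```

View pics/e.png

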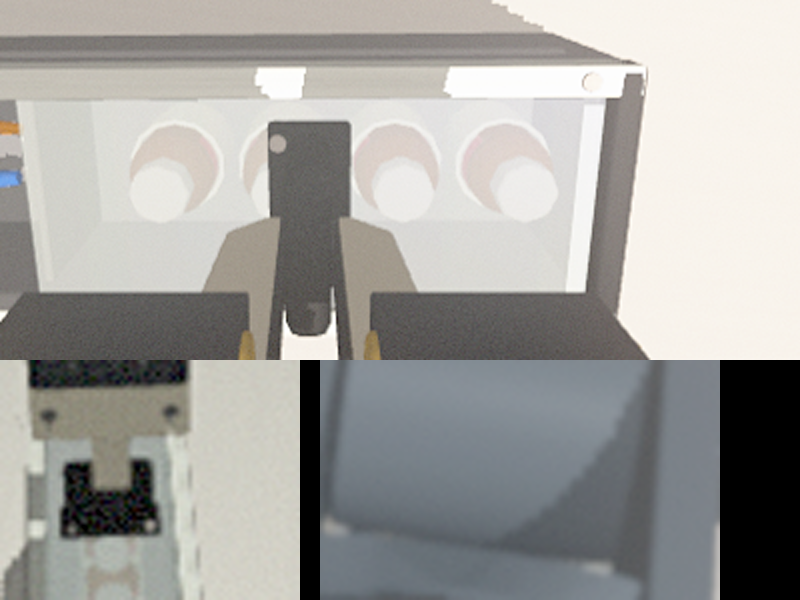

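The lid's white leading strip abuts the dark end wall at u≈605 with no gap, and all caps are under the lid. The lid must have started about 5 mm along. I'll release, then nudge once with a single open finger to rule out a jam.

Request:
{"fn": "drive_tool", "kwargs": {"motion": [{"fingers":0.13,"travel":[0,0,0],"roll":0},{"fingers":0.2,"travel":[0,0,0],"roll":0},{"fingers":0.25,"travel":[0,0,0],"roll":0},{"fingers":0.25,"travel":[0,0,0],"roll":0}]}}

```text
t: 29.15
tcp_pos: [0.5751, -0.037, 0.1084]
eef_rot: [2.933, 1.557, 1.524]
wrist_force: [0.5, 0.1, 0.4]
width: 0.246
```

Request:
{"fn": "drive_tool", "kwargs": {"motion": [{"fingers":0.25,"travel":[0.03,-0.15,0],"roll":0},{"fingers":0.25,"travel":[0.06,-0.3,0],"roll":0},{"fingers":0.25,"travel":[0.08,-0.45,0],"roll":0}]}}

```text
t: 29.52
tcp_pos: [0.5759, -0.0417, 0.1084]
eef_rot: [2.934, 1.557, 1.525]
wrist_force: [0.5, -1.5, -0.2]
width: 0.251
```

Request:
{"fn": "drive_tool", "kwargs": {"motion": [{"fingers":0.25,"travel":[0.02,-0.1,0],"roll":0},{"fingers":0.25,"travel":[0.03,-0.2,0],"roll":0}]}}

```text
t: 29.78
tcp_pos: [0.576, -0.0424, 0.1083]
eef_rot: [2.981, 1.555, 1.572]
wrist_force: [-0.5, 13.0, 1.5]
width: 0.256
```

The lid is solid against the stop: 13 N at once, with no drag-only sliding. I'll back off, lift clear and check.

Request:
{"fn": "drive_tool", "kwargs": {"motion": [{"fingers":0.3,"travel":[-0.04,0.25,0],"roll":0},{"fingers":0.35,"travel":[-0.09,0.53,0],"roll":0},{"fingers":0.4,"travel":[-0.09,0.53,0],"roll":0},{"fingers":0.4,"travel":[-0.09,0.53,1.5],"roll":0},{"fingers":0.4,"travel":[-0.09,0.53,4],"roll":0},{"fingers":0.4,"travel":[-0.09,0.53,7],"roll":0},{"fingers":0.4,"travel":[-0.09,0.53,10],"roll":0},{"fingers":0.4,"travel":[-0.09,0.53,12],"roll":0},{"fingers":0.4,"travel":[-0.09,0.53,12],"roll":0},{"fingers":0.4,"travel":[-0.09,0.53,12],"roll":0}]}}

```text
t: 31.02
tcp_pos: [0.5747, -0.0371, 0.2278]
eef_rot: [3.028, 1.554, 1.619]
wrist_force: [-0.1, 0.1, 1.2]
width: 0.399
```

```bash
python3 - <<'E'
from station import monitor,optics
import cv2
print(monitor.read_state()["wrist_force"])
cv2.imwrite("pics/f.png",optics.camera("wrist")[:,:,::-1])
E
```

```text
[-0.13312068  0.10558243  1.23714777]
```

View pics/f.png

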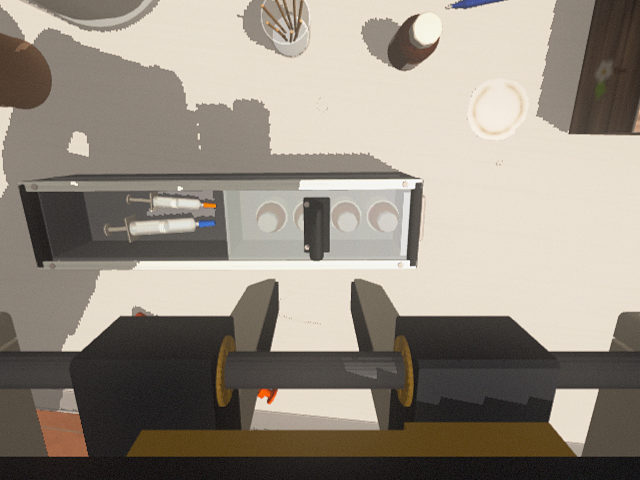

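The lid (225–410, 190–262) is shut against the right-hand end wall, all four caps are under it, and the bottle (415,40) and tumbler (287,25) are still standing. The gripper is clear, so I'm handing in.

```bash
python3 -c "
from station import r
print(r.finish_job())"
```

```text
the job is handed in; nothing more can be done
None
```

I carried out every step in the order asked and handed the job in at about 31 s, with the gripper clear of everything.

- **Catch:** the lid caught on the first vial (the one nearest the lid) after about 29 mm of sliding. Force rose from about 2.5 N to 16 N.
- **Draw back:** I drew the lid back about 15 mm and let go.
- **Press:** the vial slid down about 5.5 mm at about 6 N. It then stopped hard at 15 N with no further movement.
- **Shut:** the lid passed the old catch point with only its normal drag and ran on to the end stop, where I pushed with up to about 21 N. A second nudge with one finger met 13 N at once, so it is not just jammed short.

**Last checks:** the final picture shows the lid against the end wall with all four caps under it. The bottle and tumbler are standing. The paste syringe was mostly hidden behind the gripper in that picture, but nothing went near it.

**What disagreed:**
- **Lid travel:** I measured about 169 mm to the stop, not 174 mm. I think the lid started a few mm along its track, and the final picture shows no gap.
- **Fingertips:** they met the cap roughly 20 mm lower than the stated 25 mm tip length implied. I found the cap by touch, so the press was not affected.
- **Side force:** up to about 6 N built up late in the closing slide.

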